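# Find the full tin by its weight and hand it over

### The job

Three identical closed tins stand on the worktop: one is still full, the other two are partly used, and only their weight tells which. Lift them to feel which is the heaviest, set the two lighter ones gently and upright into the two round wells of the wooden stand, one in each and fully down, and finish with the heaviest tin still in your grip, held upright and still at least 15 cm above the worktop for me to take. Keep the tins upright all along, and leave the mug and the tea box where they are.

Things in the scene. Friction and masses are not known exactly. Their poses are not given: they have to be found in the camera images.
- tin_a: one of three identical closed sage-green metal tins with pale wooden lids that stay on: round, straight, 60 mm wide, 115 mm tall, upright on the worktop, at least 100 mm from the others, centre to centre; origin at the centre of its underside, z up its axis. Which one is heaviest varies and cannot be seen; each weighs 0.13 to 0.55 kg, the heaviest at least 0.14 kg more than any other
- tin_b: one of three identical closed sage-green metal tins with pale wooden lids that stay on: round, straight, 60 mm wide, 115 mm tall, upright on the worktop, at least 100 mm from the others, centre to centre; origin at the centre of its underside, z up its axis. Which one is heaviest varies and cannot be seen; each weighs 0.13 to 0.55 kg, the heaviest at least 0.14 kg more than any other
- tin_c: one of three identical closed sage-green metal tins with pale wooden lids that stay on: round, straight, 60 mm wide, 115 mm tall, upright on the worktop, at least 100 mm from the others, centre to centre; origin at the centre of its underside, z up its axis. Which one is heaviest varies and cannot be seen; each weighs 0.13 to 0.55 kg, the heaviest at least 0.14 kg more than any other
- stand: fixed wooden block, 96 x 200 x 34 mm high (feet included), with two round wells side by side along its length; origin at the centre of its underside, y along its length, z up
- well_left (a point): centre of the mouth of the stand's well on its +y side (robot's left), level with the block's top 34 mm above the worktop; the well is 66 mm wide and 20 mm deep, its flat floor 14 mm above the worktop, its rim nearly sharp; axes as the stand's
- well_right (a point): the same for the well on the stand's -y side (robot's right), 100 mm from the other one
- mug: white mug, 92 mm wide with a handle, 95 mm tall, standing loose behind the tins; origin at the centre of its underside; leave alone
- tea_box: red carton, 72 x 135 x 78 mm, standing loose to the left of the stand; origin at the centre of its underside; leave alone
Mind the look-alikes: they are no part of the job. What is shaped like the tin_c but pink is not meant.

How it is judged:
By the outcome, as a careful person would: the job done as asked, in the order asked, and still so for the second after the job is handed in, while the arm keeps its last pose, push and grip.
It also fails if it takes over 72 s, if anything falls off the work surface, if the arm or the gripper's body presses on something with over 40 N, if the wrist force passes 120 N, or if a joint passes its speed limit or range.

### The arm

A 6-joint arm with a two-finger parallel gripper is mounted at the origin on a cart in front of the work surface, level with it; the furniture and walls round the work are solid. World frame = base frame: x ahead of the robot, y to its left, z up, the work surface at z = 0. Lengths are in m, angles in rad, forces in N, time in s.
With the tool pointing down it reaches from about 0.275 to 0.75 m from the base axis. Payload 10.2 kg.
Tool frame: the origin (TCP) lies midway between the tips of the shut fingers; the grasp point (between the pads) lies 19 mm behind it; z points along the fingers, y is the line along which they close (so a half turn about z gives the same grasp; the last joint's range is limited). The gripper opens to 88 mm and grips with 3 to 60 N. Pads are 18 mm wide; open, the fingers measure 123 mm over their backs; the gripper's body (75 mm by 187 mm) begins 45 mm behind the grasp point.
Start: joints at [-1.568, 0.313, 1.498, -0, 1.331, -0.223], TCP at [0.118, -0.512, 0.239] pointing down, gripper open.
Joint ranges: [-2.94, 2.94], [-0.97, 2.17], [0.19, 2.56], [-1.23, 4.37], [0.02, 3.11], [-2.88, 2.88]. Speed limits (rad/s): [2.39, 2.39, 3.01, 3.14, 3.14, 3.14].

### API

Orientations are given as a unit quaternion [x, y, z, w].
In Python, from bench import monitor, optics, order gives the robot as it stands.
- The arm moves only by the tool drive_tool, never from a script. Its argument "series" is text: rows parted by semicolons, each of 7 numbers parted by spaces: the finger opening in cm, from 0 to 8.81, then the shift along the tool's x, y, z in cm, then the turn, a rotation vector about the tool's x, y, z in rad. A call has 1 to 5 rows; each row shifts and turns the commanded pose from where the row before left it, along the tool's axes as they then stand; what a row does not reach is not made up. A row lasts 1/10 s, in which the tool goes at most 50 mm and 8.59 degrees, less where a joint would pass 70% of its speed; a pose out of reach is approached as far as the arm can. A call with a gripper value outside its range is refused whole. The fingers move at their own pace and stop on an object; "newtons" is the grip in N (left out, the last holds). Time passes only in rows, so rows that do not move let the fingers close. It gives the time, the measured TCP pose, the force, the opening and the grip force at its end, in the units of the state.
- monitor.observe(): the state, without advancing time (a new reading comes with each control period).
- optics.get_image(name): name is "scene" or "top" or "wrist"; returns the picture (384x512x3 uint8, red, green, blue); there is no depth.
- optics.get_calibration(name): a dict with "mtx" (3x3 intrinsics, pixels), "cam_to_world" (4x4, takes a point from camera to world coordinates); the wrist camera has in their place "mount" (4x4, takes a point from camera to tool coordinates, whose origin is the TCP and whose axes are the flange's). Camera axes: x right, y up, looking along -z (the intrinsics and any distortion apply to the point x, -y, -z); pixel columns grow to the right and rows downward; lengths in m; the calibration is good to about 2 mm. A picture is of the moment at which its call begins: read the wrist's pose just before it. get_calibration takes no time and is no camera call.
- order.sign_off(): hands the job in; it is judged then, once.
The state is a dict: "time_s": time; "joint_pos": joint angles; "dq": joint speeds; "tau": joint torques, N m; "position": TCP position; "tcp_rot": TCP orientation; "force": force on the tool from outside, world axes, zero at the start; "wrist_torque": the same for the moment, N m; "gripper_width": opening from 0.0 (shut) to 1.0 (fully open); "gripper_force": force on a finger pad.
Only numpy, scipy, OpenCV 4.12 (cv2) and the standard library are available. Lean on these libraries where they do the work, as an engineer would, in place of code of your own. Each camera call takes 0.05 s, during which the arm holds its last target. There are 200 camera calls.

## Working session

There is one attempt and no reset: what is moved stays moved. The work goes in short steps, Python scripts to look and compute and a tool call to move; the robot and the scene stay as the last step left them, time stands still between calls to the robot, and variables do not carry over. Pictures are saved under pics/ and viewed, at most 10 in all, crops included, and the job is handed in when it is done.

Besides the shell and the picture viewer there is one more tool, called after "Emit:" in YAML: its name, and indented under it one key for each argument. drive_tool: Moves the arm, as the interface text tells. Its arguments: {"type":"object","properties":{"series":{"type":"string"},"newtons":{"type":"number"}},"required":["series"]}

```bash
mkdir -p pics; ls; python3 - <<'E'
from bench import monitor, optics
import cv2,numpy as np
print(monitor.observe())
a=[]
for n in("scene","top"):
    im=optics.get_image(n); cv2.imwrite(f"pics/{n}0.png",im[:,:,::-1]); 
    c=optics.get_calibration(n); print(n,{k:np.round(v,4).tolist() if not isinstance(v,str) else v for k,v in c.items()})
print({k:np.round(v,4).tolist() for k,v in optics.get_calibration("wrist").items()})
E
```

```text
pics
{'time_s': 0.0, 'joint_pos': array([-1.56840508e+00,  3.13428303e-01,  1.49842414e+00,  1.93535660e-05,
        1.33098889e+00, -2.23389703e-01]), 'dq': array([ 3.11423287e-04, -7.62255879e-04,  1.76936782e-05,  2.09019890e-03,
       -4.51229813e-04,  2.94623120e-04]), 'tau': array([ 1.44250873e-03, -4.02204287e+01, -2.52264833e+01,  6.94943103e-02,
        3.52864293e-02, -1.04858659e-04]), 'position': array([ 0.11752795, -0.51142975,  0.23817704]), 'tcp_rot': array([ 9.93634701e-01,  1.12648530e-01,  7.81896880e-05, -6.19493988e-04]), 'force': array([ 0.56560316, -0.45382043,  0.67173839]), 'wrist_torque': array([-0.02363676, -0.0118796 ,  0.04024944]), 'gripper_force': 0.0, 'gripper_width': 0.9988323515138183}
scene {'mtx': [[424.5251, 0.0, 255.9563], [0.0, 424.5251, 194.5869], [0.0, 0.0, 1.0]], 'cam_to_world': [[0.9995, 0.007, -0.0299, 0.4453], [-0.0253, 0.7386, -0.6737, -1.0366], [0.0173, 0.6741, 0.7384, 1.201], [0.0, 0.0, 0.0, 1.0]]}
top {'mtx': [[398.6262, 0.0, 251.8973], [0.0, 398.6262, 199.5847], [0.0, 0.0, 1.0]], 'cam_to_world': [[0.4555, 0.8686, -0.1952, 0.2028], [-0.8902, 0.4445, -0.0997, -0.1119], [0.0002, 0.2192, 0.9757, 1.4483], [0.0, 0.0, 0.0, 1.0]]}
{'mtx': [[328.8671, 0.0, 257.1617], [0.0, 328.8671, 194.2105], [0.0, 0.0, 1.0]], 'mount': [[-0.0004, 0.9471, 0.321, 0.0841], [1.0, 0.0004, 0.0, -0.0001], [-0.0001, 0.321, -0.9471, -0.147], [0.0, 0.0, 0.0, 1.0]]}
```

View pics/top0.png

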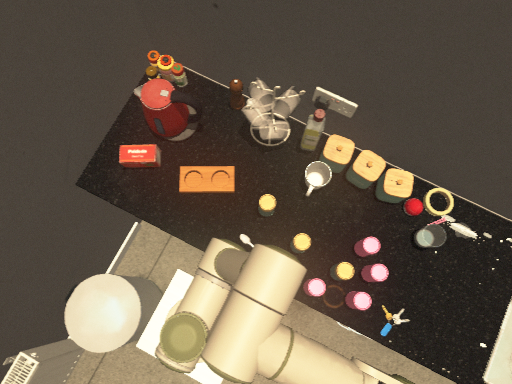

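View pics/scene0.png

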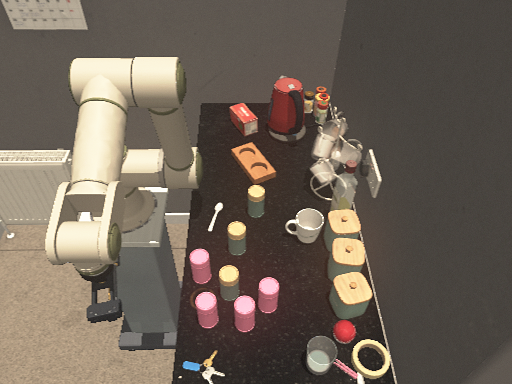

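The top view shows the yellow-lidded tins at about (267,204), (302,242) and (345,271), and the stand at (207,179). The mug is at (317,175), the tea box at (139,155), and there are pink look-alikes around the third tin. The scene view shows the same layout, with tins at (257,195), (237,235) and (229,280).

```bash
cat > h.py <<'E'
import cv2,numpy as np
from bench import monitor, optics
from scipy.spatial.transform import Rotation as R
def tcp():
    s=monitor.observe(); T=np.eye(4); T[:3,:3]=R.from_quat(s["tcp_rot"]).as_matrix(); T[:3,3]=s["position"]; return T
def pose(n,T=None):
    c=optics.get_calibration(n)
    return c["mtx"],(c["cam_to_world"] if n!="wrist" else T@c["mount"])
def cast(uv,K,M,z):
    uv=np.atleast_2d(np.asarray(uv,float)); d=np.c_[(uv[:,0]-K[0,2])/K[0,0],-(uv[:,1]-K[1,2])/K[1,1],-np.ones(len(uv))]@M[:3,:3].T
    return M[:3,3]+d*((z-M[2,3])/d[:,2])[:,None]
def blobs(m,amin=40):
    cs,_=cv2.findContours(m.astype(np.uint8),cv2.RETR_EXTERNAL,cv2.CHAIN_APPROX_NONE)
    return [c for c in cs if cv2.contourArea(c)>amin]
E
python3 - <<'E'
from h import *
for n in("top","scene"):
    im=cv2.imread(f"pics/{n}0.png"); H=cv2.cvtColor(im,cv2.COLOR_BGR2HSV); K,M=pose(n)
    h,s,v=H[...,0].astype(int),H[...,1].astype(int),H[...,2].astype(int)
    for nm,m,z in(("lid",(h>14)&(h<32)&(s>70)&(v>100),.115),("pink",((h>150)&(h<178))&(s>50)&(v>120),.115),("stand",(h>5)&(h<15)&(s>120)&(v>90),.034),("white",(s<30)&(v>150),.095),("red",((h<5)|(h>175))&(s>150)&(v>100),.078)):
        for c in blobs(m):
            (cx,cy),wh,a=cv2.minAreaRect(c); mo=cv2.moments(c); u=mo['m10']/mo['m00'],mo['m01']/mo['m00']
            p=cast([u],K,M,z)[0]
            if 0.1<p[0]<.85: print(n,nm,np.round(u,1),np.round(wh,1),round(cv2.contourArea(c)),np.round(p[:2],4), np.round(cast(cv2.boxPoints(((cx,cy),wh,a)),K,M,z)[:,:2],3).tolist() if nm in("stand","red") else "")
E
```

```text
top lid [387.1 313.6] [17.6  6.4] 55 [ 0.3328 -0.535 ] 
top lid [344.4 270.5] [17. 19.] 266 [ 0.395  -0.3564] 
top lid [301.5 241.6] [17.7 18.4] 245 [ 0.4168 -0.1892] 
top lid [267.1 202.4] [17. 17.] 233 [ 0.4845 -0.0266] 
top lid [438.5 201.3] [29. 29.] 657 [ 0.7552 -0.5475] 
top lid [213.8 186. ] [11. 44.] 224 [0.4525 0.1635] 
top lid [190.3 182.9] [ 9.2 20.6] 81 [0.4251 0.2409] 
top lid [204.2 169.3] [ 5. 30.] 64 [0.4902 0.2217] 
top lid [398.1 182.4] [29.8 30.4] 726 [ 0.7543 -0.3985] 
top lid [320.3 170.6] [23.9 19.1] 202 [ 0.6703 -0.1408] 
top lid [184.2 133.8] [ 6.9 21.1] 66 [0.5733 0.3482] 
top lid [346.7 154.1] [92.9 28.7] 1676 [ 0.7675 -0.1979] 
top lid [270.3 113.6] [55.  64.2] 2258 [0.7825 0.11  ] 
top lid [179.6  77.9] [12.  17.4] 82 [0.7568 0.4701] 
top lid [158.1  67. ] [16.4 31. ] 193 [0.7594 0.5629] 
top pink [361.9 300.5] [17.7 19.1] 230 [ 0.3335 -0.4462] 
top pink [377.1 272.4] [17. 25.] 268 [ 0.4385 -0.4547] 
top pink [369.6 245.6] [16.8 24.5] 240 [ 0.5082 -0.3975] 
top stand [206.6 179. ] [26. 55.] 1426 [0.4788 0.2164] [[0.476, 0.331], [0.569, 0.15], [0.481, 0.104
[... 1969 characters left out ...]
.5] [34.7 19.4] 548 [ 0.3141 -0.3319] 
scene stand [253.3 162.7] [48.2 25.4] 1012 [0.4862 0.2008] [[0.387, 0.274], [0.471, 0.371], [0.581, 0.137], [0.499, 0.056]]
scene white [317.6 360.3] [19.2 18.3] 266 [ 0.6361 -0.6141] 
scene white [215.6 214. ] [ 5.8 29.1] 50 [ 0.3513 -0.115 ] 
scene white [156.2 189. ] [ 4. 21.] 67 [0.1364 0.0028] 
scene red [344.1 330.3] [21.  20.1] 326 [ 0.7232 -0.5259] [[0.688, -0.51], [0.743, -0.484], [0.759, -0.54], [0.705, -0.565]]
scene red [243.4 111.8] [23.   8.9] 73 [0.4483 0.4761] [[0.4, 0.515], [0.429, 0.56], [0.496, 0.436], [0.467, 0.394]]
scene red [282.7 110.8] [40. 23.] 647 [0.6203 0.4834] [[0.577, 0.634], [0.683, 0.634], [0.658, 0.344], [0.562, 0.345]]
```

Emit:
drive_tool:
  series: "8.8 4.2 -2 -0.5 0 0 0;8.8 4.2 -2 -0.5 0 0 0;8.8 4.2 -2 -0.5 0 0 0;8.8 4.2 -2 -0.5 0 0 0;8.8 4.2 -2 -0.5 0 0 0"

```text
time_s: 0.6
position: [0.3009, -0.3657, 0.2638]
tcp_rot: [0.994, 0.112, -0.0, -0.0]
force: [-0.2, -0.6, 0.1]
gripper_width: 0.997
gripper_force: 0.0
```

Emit:
drive_tool:
  series: "8.8 4.2 -2 -0.5 0 0 0;8.8 4.2 -2 -0.5 0 0 0;8.8 4.2 -2 -0.5 0 0 0;8.8 0 0 0 0 0 -0.14;8.8 0 0 0 0 0 -0.14"

```text
time_s: 1.1
position: [0.41, -0.2794, 0.2785]
tcp_rot: [0.967, 0.254, -0.0, -0.0]
force: [-0.2, 0.3, 0.4]
gripper_width: 0.998
gripper_force: 0.0
```

Emit:
drive_tool:
  series: "8.8 0 0 0 0 0 -0.14;8.8 0 0 0 0 0 -0.14;8.8 0 0 0 0 0 -0.14;8.8 0 0 0 0 0 -0.14;8.8 0 0 0 0 0 -0.14"

```text
time_s: 1.6
position: [0.4091, -0.2804, 0.2784]
tcp_rot: [0.822, 0.569, -0.0, -0.0]
force: [0.7, 0.5, 0.4]
gripper_width: 0.999
gripper_force: 0.0
```

Emit:
drive_tool:
  series: "8.8 0 0 0 0 0 -0.14;8.8 0 0 0 0 0 -0.14;8.8 0 0 0 0 0 -0.14;8.8 0 0 0 0 0 -0.14;8.8 0 0 0 0 0 -0.14"

```text
time_s: 2.1
position: [0.4091, -0.2804, 0.2784]
tcp_rot: [0.577, 0.817, 0.0, -0.0]
force: [-0.2, 0.1, -0.2]
gripper_width: 0.998
gripper_force: 0.0
```

Emit:
drive_tool:
  series: "8.8 0 0 0 0 0 -0.137;8.8 0 0 0 0 0 0;8.8 0 0 0 0 0 0"

```text
time_s: 2.4
position: [0.4091, -0.2805, 0.2785]
tcp_rot: [0.524, 0.852, 0.0, -0.0]
force: [0.2, -0.2, -0.0]
gripper_width: 1.004
gripper_force: 0.0
```

```bash
cat > lids.py <<'E'
import sys
from h import *
def lids(f,z=.115):
    T=tcp(); im=optics.get_image("wrist")[:,:,::-1].copy(); cv2.imwrite(f,im); K,M=pose("wrist",T)
    H=cv2.cvtColor(im,cv2.COLOR_BGR2HSV).astype(int); h,s,v=H[...,0],H[...,1],H[...,2]
    m=((h>12)&(h<34)&(s>60)&(v>110)).astype(np.uint8); m=cv2.morphologyEx(m,cv2.MORPH_OPEN,np.ones((3,3)))
    for c in blobs(m,300):
        P=cast(c[:,0],K,M,z)[:,:2].astype(np.float32); e=cv2.fitEllipse(c)
        (x,y),r=cv2.minEnclosingCircle(P)
        d=np.array([x,y])-T[:2,3]; print("px",np.round(e[0],1),np.round(e[1],1),"circ",np.round([x,y,r],4),"bbox mid",np.round((P.max(0)+P.min(0))/2,4),np.round((P.max(0)-P.min(0)),4),"tool dx dy",np.round(T[:2,:2].T@d,4))
if __name__=="__main__": lids(sys.argv[1])
E
python3 lids.py pics/w1.png
```

```text
px [460.2 336.5] [32.6 63.3] circ [ 0.7105 -0.3505  0.0509] bbox mid [ 0.7104 -0.3502] [0.0838 0.0705] tool dx dy [-0.1985  0.2373]
px [ 54.2 336.6] [32.7 63.4] circ [ 0.2869 -0.5647  0.0509] bbox mid [ 0.2867 -0.5647] [0.0378 0.1016] tool dx dy [-0.1985 -0.2374]
px [215.3 228.5] [56.9 60.1] circ [ 0.3964 -0.3532  0.0344] bbox mid [ 0.3984 -0.3532] [0.059  0.0684] tool dx dy [-0.0591 -0.0442]
px [312.6  91.3] [65.5 68.3] circ [ 0.4196 -0.1907  0.0307] bbox mid [ 0.4196 -0.1899] [0.061  0.0586] tool dx dy [0.0754 0.0499]
px [ 63.7 111.2] [149.3 328.6] circ [ 0.2455 -0.3558  0.16  ] bbox mid [ 0.2157 -0.3557] [0.1285 0.313 ] tool dx dy [ 0.0066 -0.18  ]
```

View pics/w1.png

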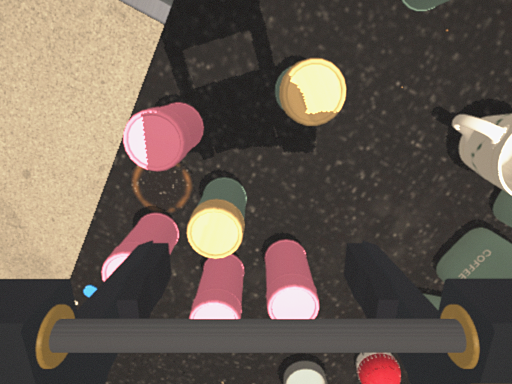

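The wrist view shows the lids of tin A at (215,229) and tin B at (313,91), with the pink cans around A and tin B standing free. I start by lifting B.

Emit:
drive_tool:
  series: "8.8 3.75 2.5 3 0 0 0;8.8 3.75 2.5 3 0 0 0;8.8 0 0 4.2 0 0 0;8.8 0 0 4.2 0 0 0;8.8 0 0 3.6 0 0 0"

```text
time_s: 2.95
position: [0.4185, -0.1972, 0.1016]
tcp_rot: [0.523, 0.852, 0.0, -0.0]
force: [0.6, -1.1, -0.6]
gripper_width: 1.003
gripper_force: 0.0
```

Emit:
drive_tool:
  series: "8.8 0 0 2.4 0 0 0;8.8 0 0 1.2 0 0 0;8.8 0 0 0 0 0 0;5 0 0 0 0 0 0;5 0 0 0 0 0 0"
  newtons: 25

```text
time_s: 3.45
position: [0.4192, -0.1982, 0.0682]
tcp_rot: [0.522, 0.853, -0.0, 0.001]
force: [0.5, -0.6, -0.2]
gripper_width: 0.841
gripper_force: 0.0
```

Emit:
drive_tool:
  series: "5 0 0 0 0 0 0;5 0 0 0 0 0 0;5 0 0 0 0 0 0;5 0 0 0 0 0 0"
  newtons: 25

```text
time_s: 3.85
position: [0.4192, -0.198, 0.0677]
tcp_rot: [0.522, 0.853, 0.0, 0.001]
force: [2.0, 0.3, 4.2]
gripper_width: 0.682
gripper_force: 24.6
```

The grip is about 7 mm off along tool x because a row was speed-limited. I re-centre, regrip and lift.

Emit:
drive_tool:
  series: "7.5 0 0 0 0 0 0;7.5 0 0 0 0 0 0;7.5 0 0 0 0 0 0;7.5 0.65 0 0.5 0 0 0;7.5 0 0 0 0 0 0"

```text
time_s: 4.35
position: [0.415, -0.1911, 0.0615]
tcp_rot: [0.522, 0.853, 0.0, -0.001]
force: [-0.5, -0.3, 1.0]
gripper_width: 0.852
gripper_force: 0.0
```

Emit:
drive_tool:
  series: "5 0 0 0 0 0 0;5 0 0 0 0 0 0;5 0 0 0 0 0 0;5 0 0 0 0 0 0;5 0 0 0 0 0 0"
  newtons: 25

```text
time_s: 4.85
position: [0.4159, -0.1921, 0.0624]
tcp_rot: [0.522, 0.853, 0.0, 0.0]
force: [1.0, 1.4, 0.1]
gripper_width: 0.676
gripper_force: 24.9
```

Emit:
drive_tool:
  series: "5 0 0 -0.5 0 0 0;5 0 0 -1.5 0 0 0;5 0 0 -2 0 0 0;5 0 0 -1 0 0 0;5 0 0 0 0 0 0"

```text
time_s: 5.35
position: [0.4163, -0.1924, 0.1134]
tcp_rot: [0.522, 0.853, -0.0, 0.001]
force: [-0.4, 0.9, -1.1]
gripper_width: 0.674
gripper_force: 24.9
```

Emit:
drive_tool:
  series: "5 0 0 0 0 0 0;5 0 0 0 0 0 0;5 0 0 0 0 0 0"

```text
time_s: 5.65
position: [0.4156, -0.1919, 0.1117]
tcp_rot: [0.522, 0.853, 0.0, -0.001]
force: [-0.9, -0.3, -1.3]
gripper_width: 0.675
gripper_force: 24.9
```

Emit:
drive_tool:
  series: "5 0 0 0 0 0 0"

```text
time_s: 5.75
position: [0.4157, -0.1919, 0.1119]
tcp_rot: [0.522, 0.853, 0.0, -0.0]
force: [-0.7, 0.0, -2.1]
gripper_width: 0.673
gripper_force: 24.9
```

Emit:
drive_tool:
  series: "5 0 0 0 0 0 0"

```text
time_s: 5.85
position: [0.4158, -0.192, 0.1121]
tcp_rot: [0.522, 0.853, 0.0, -0.0]
force: [0.3, 0.7, -1.2]
gripper_width: 0.676
gripper_force: 24.9
```

Emit:
drive_tool:
  series: "5 0 0 0 0 0 0"

```text
time_s: 5.95
position: [0.4158, -0.192, 0.1122]
tcp_rot: [0.522, 0.853, 0.0, -0.0]
force: [0.5, -0.0, -1.7]
gripper_width: 0.675
gripper_force: 24.9
```

B reads about 1.5 N (roughly 0.16 kg). I set it back down and go over A.

Emit:
drive_tool:
  series: "5 0 0 2 0 0 0;5 0 0 1.5 0 0 0;5 0 0 1 0 0 0;5 0 0 0.4 0 0 0;5 0 0 0.1 0 0 0"

```text
time_s: 6.45
position: [0.4159, -0.1921, 0.0624]
tcp_rot: [0.522, 0.853, -0.0, -0.0]
force: [-0.9, 0.5, 1.1]
gripper_width: 0.675
gripper_force: 24.9
```

Emit:
drive_tool:
  series: "5 0 0 0 0 0 0;5 0 0 0 0 0 0;7.8 0 0 0 0 0 0;7.8 0 0 0 0 0 0;7.8 0 0 0 0 0 0"

```text
time_s: 6.95
position: [0.416, -0.1921, 0.0625]
tcp_rot: [0.522, 0.853, -0.0, 0.0]
force: [-0.2, 0.6, 0.3]
gripper_width: 0.882
gripper_force: 0.0
```

Emit:
drive_tool:
  series: "7.8 0 0 -1 0 0 0;7.8 0 0 -3 0 0 0;7.8 0 0 -4 0 0 0;7.8 0 0 -4 0 0 0;7.8 0 0 -4 0 0 0"

```text
time_s: 7.45
position: [0.4156, -0.1918, 0.2248]
tcp_rot: [0.522, 0.853, -0.0, 0.0]
force: [0.1, -0.7, 0.6]
gripper_width: 0.884
gripper_force: 0.0
```

Emit:
drive_tool:
  series: "7.8 -1.5 -1 -1 0 0 0;7.8 -3 -2 -1 0 0 0;7.8 -3.5 -2.3 0 0 0 0;7.8 -3.5 -2.3 0 0 0 0;7.8 -2.4 -1.5 0 0 0 0"

```text
time_s: 7.95
position: [0.3972, -0.3594, 0.2431]
tcp_rot: [0.523, 0.853, -0.0, 0.0]
force: [0.8, 0.5, -0.1]
gripper_width: 0.886
gripper_force: 0.0
```

Emit:
drive_tool:
  series: "7.8 0 0 0 0 0 0;7.8 0 0 0 0 0 0"

```text
time_s: 8.15
position: [0.3979, -0.3569, 0.2426]
tcp_rot: [0.522, 0.853, 0.0, -0.0]
force: [-0.6, 0.7, -0.1]
gripper_width: 0.881
gripper_force: 0.0
```

```bash
python3 lids.py pics/w2.png
```

```text
px [256.9 182.1] [65.3 69. ] circ [ 0.3975 -0.356   0.0314] bbox mid [ 0.398 -0.356] [0.0591 0.0621] tool dx dy [0.001  0.0001]
px [374.2  22.2] [54.5 91.6] circ [ 0.4168 -0.1975  0.0319] bbox mid [ 0.4162 -0.2017] [0.0599 0.0505] tool dx dy [0.1335 0.0892]
px [ 66.8 105.5] [153.  339.9] circ [ 0.2492 -0.4067  0.1499] bbox mid [ 0.2227 -0.4067] [0.1141 0.2938] tool dx dy [ 0.0232 -0.155 ]
```

Emit:
drive_tool:
  series: "7.8 0 0 3 0 0 0;7.8 0 0 4 0 0 0;7.8 0 0 4 0 0 0;7.8 0 0 4 0 0 0;7.8 0 0 2 0 0 0"

```text
time_s: 8.7
position: [0.3976, -0.3548, 0.0699]
tcp_rot: [0.522, 0.853, 0.001, -0.002]
force: [1.0, -0.2, -0.2]
gripper_width: 0.884
gripper_force: 0.0
```

Emit:
drive_tool:
  series: "7.8 0 0 1 0 0 0;7.8 0 0 0 0 0 0;5 0 0 0 0 0 0;5 0 0 0 0 0 0;5 0 0 0 0 0 0"
  newtons: 25

```text
time_s: 9.2
position: [0.3984, -0.3577, 0.0635]
tcp_rot: [0.522, 0.853, -0.0, 0.001]
force: [-0.5, 0.5, 4.8]
gripper_width: 0.673
gripper_force: 25.0
```

Emit:
drive_tool:
  series: "5 0 0 0 0 0 0;5 0 0 -0.5 0 0 0;5 0 0 -1.5 0 0 0;5 0 0 -2 0 0 0;5 0 0 -1 0 0 0"

```text
time_s: 9.7
position: [0.3982, -0.3576, 0.1139]
tcp_rot: [0.522, 0.853, -0.0, 0.001]
force: [-0.2, -0.8, -1.6]
gripper_width: 0.675
gripper_force: 25.0
```

Emit:
drive_tool:
  series: "5 0 0 0 0 0 0;5 0 0 0 0 0 0;5 0 0 0 0 0 0;5 0 0 0 0 0 0"

```text
time_s: 10.1
position: [0.3978, -0.357, 0.1116]
tcp_rot: [0.522, 0.853, 0.0, -0.001]
force: [-0.2, -0.4, -1.4]
gripper_width: 0.675
gripper_force: 25.0
```

Emit:
drive_tool:
  series: "5 0 0 0 0 0 0"

```text
time_s: 10.2
position: [0.3979, -0.3571, 0.1118]
tcp_rot: [0.522, 0.853, 0.0, -0.0]
force: [-0.9, -0.4, -1.7]
gripper_width: 0.672
gripper_force: 25.0
```

Emit:
drive_tool:
  series: "5 0 0 0 0 0 0"

```text
time_s: 10.3
position: [0.3979, -0.3572, 0.1121]
tcp_rot: [0.522, 0.853, 0.0, -0.0]
force: [0.2, -0.4, -1.1]
gripper_width: 0.674
gripper_force: 25.0
```

Emit:
drive_tool:
  series: "5 0 0 0 0 0 0"

```text
time_s: 10.4
position: [0.398, -0.3572, 0.1122]
tcp_rot: [0.522, 0.853, 0.0, -0.0]
force: [0.4, -0.7, -1.6]
gripper_width: 0.675
gripper_force: 25.0
```

A also reads about 1.5 N. I set it down, then lift C to confirm it is the heavy one.

Emit:
drive_tool:
  series: "5 0 0 2 0 0 0;5 0 0 1.5 0 0 0;5 0 0 1 0 0 0;5 0 0 0.4 0 0 0;5 0 0 0.1 0 0 0"

```text
time_s: 10.9
position: [0.3982, -0.3576, 0.0635]
tcp_rot: [0.522, 0.853, -0.0, 0.0]
force: [-4.5, 3.2, 15.6]
gripper_width: 0.67
gripper_force: 25.0
```

Emit:
drive_tool:
  series: "5 0 0 0 0 0 0;5 0 0 0 0 0 0;7.8 0 0 0 0 0 0;7.8 0 0 0 0 0 0;7.8 0 0 0 0 0 0"

```text
time_s: 11.4
position: [0.3981, -0.3574, 0.0624]
tcp_rot: [0.522, 0.853, -0.0, 0.0]
force: [1.1, 0.3, -0.5]
gripper_width: 0.883
gripper_force: 0.0
```

Emit:
drive_tool:
  series: "7.8 0 0 -1 0 0 0;7.8 0 0 -3 0 0 0;7.8 0 0 -4.5 0 0 0;7.8 0 0 -4.5 0 0 0;7.8 0 0 -4.5 0 0 0"

```text
time_s: 11.9
position: [0.3978, -0.3569, 0.24]
tcp_rot: [0.522, 0.853, -0.0, 0.0]
force: [1.0, -0.8, 0.5]
gripper_width: 0.885
gripper_force: 0.0
```

Emit:
drive_tool:
  series: "7.8 1.3 1.1 -1.5 0 0 0;7.8 2.6 2.4 0 0 0 0;7.8 2.9 2.65 0 0 0 0;7.8 2.9 2.65 0 0 0 0;7.8 2.9 2.65 0 0 0 0"

```text
time_s: 12.4
position: [0.4426, -0.1907, 0.2522]
tcp_rot: [0.522, 0.853, 0.0, -0.0]
force: [1.2, -0.8, 0.4]
gripper_width: 0.887
gripper_force: 0.0
```

Emit:
drive_tool:
  series: "7.8 2.9 2.65 0 0 0 0;7.8 2.9 2.65 0 0 0 0;7.8 2.9 2.65 0 0 0 0;7.8 2.9 2.65 0 0 0 0;7.8 0.9 0.65 0 0 0 0"

```text
time_s: 12.9
position: [0.486, -0.0271, 0.2521]
tcp_rot: [0.521, 0.854, 0.0, -0.0]
force: [-0.0, 0.2, 0.6]
gripper_width: 0.887
gripper_force: 0.0
```

Emit:
drive_tool:
  series: "7.8 0 0 0 0 0 0;7.8 0 0 0 0 0 0"

```text
time_s: 13.1
position: [0.4857, -0.0311, 0.2522]
tcp_rot: [0.522, 0.853, -0.0, -0.0]
force: [1.3, 0.3, 0.1]
gripper_width: 0.883
gripper_force: 0.0
```

```bash
python3 lids.py pics/w3.png
```

```text
px [440.3 336.5] [30.6 63.6] circ [ 0.7409 -0.0962  0.046 ] bbox mid [ 0.7396 -0.097 ] [0.0731 0.0656] tool dx dy [-0.174   0.1976]
px [ 74.  336.4] [30.7 63.7] circ [ 0.3891 -0.2758  0.0462] bbox mid [ 0.3907 -0.2758] [0.0341 0.0921] tool dx dy [-0.1741 -0.1974]
px [455.2 268.2] [23.4 67.1] circ [ 0.7086 -0.021   0.0316] bbox mid [ 0.7083 -0.0245] [0.0624 0.0357] tool dx dy [-0.0924  0.2031]
px [121.5 258.4] [14.4 39.8] circ [ 0.4034 -0.1642  0.0232] bbox mid [ 0.4036 -0.1642] [0.0288 0.0374] tool dx dy [-0.0811 -0.1339]
px [261.8 168.6] [55.8 68.8] circ [ 0.4869 -0.0229  0.031 ] bbox mid [ 0.4878 -0.0228] [0.06   0.0613] tool dx dy [0.0067 0.0048]
px [485.6 149.7] [31.2 87.9] circ [0.6517 0.0824 0.0412] bbox mid [0.6467 0.0824] [0.0271 0.0813] tool dx dy [0.0256 0.1994]
px [366.3  21.2] [ 47.4 118.1] circ [0.5046 0.1235 0.0402] bbox mid [0.5046 0.1231] [0.0798 0.0596] tool dx dy [0.1291 0.0871]
```

View pics/w3.png

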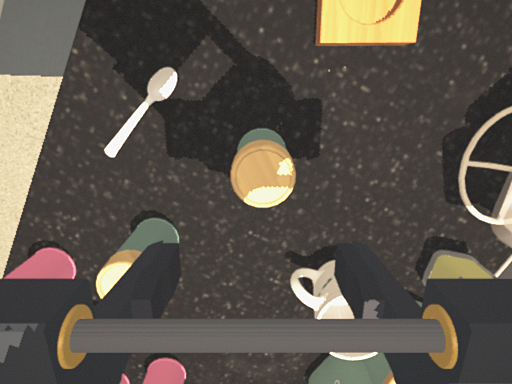

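The wrist view shows tin C's lid centred near (263,176), the stand's near end at (370,20) and tin B at (135,260). C is about 5 mm from the tool axis.

Emit:
drive_tool:
  series: "7.8 0.5 0.4 2 0 0 0;7.8 0 0 4 0 0 0;7.8 0 0 4 0 0 0;7.8 0 0 4 0 0 0;7.8 0 0 3 0 0 0"

```text
time_s: 13.65
position: [0.4864, -0.0254, 0.0802]
tcp_rot: [0.523, 0.852, -0.0, -0.001]
force: [0.4, 0.1, 0.0]
gripper_width: 0.887
gripper_force: 0.0
```

Emit:
drive_tool:
  series: "7.8 0 0 2 0 0 0;7.8 0 0 0 0 0 0;7.8 0 0 0 0 0 0;5 0 0 0 0 0 0;5 0 0 0 0 0 0"
  newtons: 30

```text
time_s: 14.15
position: [0.4879, -0.0246, 0.0634]
tcp_rot: [0.522, 0.853, 0.0, 0.001]
force: [-0.1, -0.4, -0.0]
gripper_width: 0.732
gripper_force: 0.0
```

Emit:
drive_tool:
  series: "5 0 0 0 0 0 0;5 0 0 0 0 0 0;5 0 0 -0.5 0 0 0;5 0 0 -1.5 0 0 0;5 0 0 -3 0 0 0"

```text
time_s: 14.65
position: [0.4858, -0.0237, 0.1112]
tcp_rot: [0.522, 0.853, -0.001, -0.003]
force: [-0.1, -0.2, -3.6]
gripper_width: 0.674
gripper_force: 30.0
```

Emit:
drive_tool:
  series: "5 0 0 0 0 0 0;5 0 0 0 0 0 0;5 0 0 0 0 0 0;5 0 0 0 0 0 0"

```text
time_s: 15.05
position: [0.4867, -0.024, 0.1111]
tcp_rot: [0.522, 0.853, -0.0, -0.001]
force: [-0.1, -0.0, -4.0]
gripper_width: 0.673
gripper_force: 30.0
```

Emit:
drive_tool:
  series: "5 0 0 0 0 0 0"

```text
time_s: 15.15
position: [0.487, -0.0241, 0.1115]
tcp_rot: [0.522, 0.853, -0.0, -0.001]
force: [0.2, 0.5, -5.5]
gripper_width: 0.673
gripper_force: 30.0
```

Emit:
drive_tool:
  series: "5 0 0 0 0 0 0"

```text
time_s: 15.25
position: [0.4872, -0.0241, 0.1119]
tcp_rot: [0.522, 0.853, -0.0, -0.0]
force: [0.8, 0.2, -4.3]
gripper_width: 0.671
gripper_force: 30.0
```

Emit:
drive_tool:
  series: "5 0 0 0 0 0 0"

```text
time_s: 15.35
position: [0.4873, -0.0242, 0.1121]
tcp_rot: [0.522, 0.853, -0.0, -0.0]
force: [0.7, -0.2, -5.2]
gripper_width: 0.673
gripper_force: 30.0
```

C reads about 4.8 N (roughly 0.48 kg), so it is the heaviest. I set it down and go to measure the stand.

Emit:
drive_tool:
  series: "5 0 0 2 0 0 0;5 0 0 1.5 0 0 0;5 0 0 0.9 0 0 0;5 0 0 0.3 0 0 0;5 0 0 0.2 0 0 0"

```text
time_s: 15.85
position: [0.4876, -0.0243, 0.0634]
tcp_rot: [0.522, 0.853, 0.0, 0.0]
force: [0.1, -0.0, -4.4]
gripper_width: 0.672
gripper_force: 30.0
```

Emit:
drive_tool:
  series: "5 0 0 0.1 0 0 0;5 0 0 0 0 0 0;7.8 0 0 0 0 0 0;7.8 0 0 0 0 0 0;7.8 0 0 0 0 0 0"

```text
time_s: 16.35
position: [0.4877, -0.0243, 0.0626]
tcp_rot: [0.522, 0.853, 0.0, 0.0]
force: [0.3, -0.8, 0.8]
gripper_width: 0.883
gripper_force: 0.0
```

Emit:
drive_tool:
  series: "7.8 0 0 -1 0 0 0;7.8 0 0 -3 0 0 0;7.8 0 0 -4.5 0 0 0;7.8 0 0 -4.5 0 0 0;7.8 0 0 -4.5 0 0 0"

```text
time_s: 16.85
position: [0.487, -0.0241, 0.24]
tcp_rot: [0.522, 0.853, 0.0, 0.0]
force: [0.2, -0.6, -0.9]
gripper_width: 0.885
gripper_force: 0.0
```

Emit:
drive_tool:
  series: "7.8 1 0.5 -1.5 0 0 0;7.8 2.4 1.1 0 0 0 0;7.8 2.9 1.4 0 0 0 0;7.8 2.9 1.4 0 0 0 0;7.8 2.9 1.4 0 0 0 0"

```text
time_s: 17.35
position: [0.4837, 0.1112, 0.2532]
tcp_rot: [0.522, 0.853, 0.0, 0.0]
force: [-0.0, 0.2, 0.4]
gripper_width: 0.884
gripper_force: 0.0
```

Emit:
drive_tool:
  series: "7.8 2.9 1.4 0 0 0 0;7.8 2.9 1.4 0 0 0 0;7.8 2.4 1.1 0 0 0 0;7.8 1.4 0.5 0 0 0 0;7.8 0 0 0 0 0 0"

```text
time_s: 17.85
position: [0.4792, 0.2165, 0.2527]
tcp_rot: [0.521, 0.853, 0.0, 0.0]
force: [-0.6, -0.2, -0.1]
gripper_width: 0.885
gripper_force: 0.0
```

Emit:
drive_tool:
  series: "7.8 0 0 0 0 0 0;7.8 0 0 0 0 0 0"

```text
time_s: 18.05
position: [0.4798, 0.2144, 0.2525]
tcp_rot: [0.523, 0.853, -0.0, 0.0]
force: [0.4, -0.2, 0.5]
gripper_width: 0.882
gripper_force: 0.0
```

```bash
python3 - <<'E'
from h import *
T=tcp(); im=optics.get_image("wrist")[:,:,::-1].copy(); cv2.imwrite("pics/w4.png",im); np.save("T4.npy",T)
K,M=pose("wrist",T); print(np.round(T,4))
H=cv2.cvtColor(im,cv2.COLOR_BGR2HSV).astype(int); h,s,v=H[...,0],H[...,1],H[...,2]
m=(h>5)&(h<34)&(s>80)&(v>60)
for c in blobs(m,3000):
    P=cast(c[:,0],K,M,.034)[:,:2].astype(np.float32); r=cv2.minAreaRect(P); print(cv2.boundingRect(c),np.round(r[0],4),np.round(r[1],4),r[2])
E
```

```text
[[-4.536e-01  8.912e-01  2.000e-04  4.798e-01]
 [ 8.912e-01  4.536e-01 -2.000e-04  2.144e-01]
 [-3.000e-04  0.000e+00 -1.000e+00  2.525e-01]
 [ 0.000e+00  0.000e+00  0.000e+00  1.000e+00]]
(214, 63, 95, 179) [0.4835 0.2174] [0.0993 0.2036] 27.428817749023438
```

View pics/w4.png

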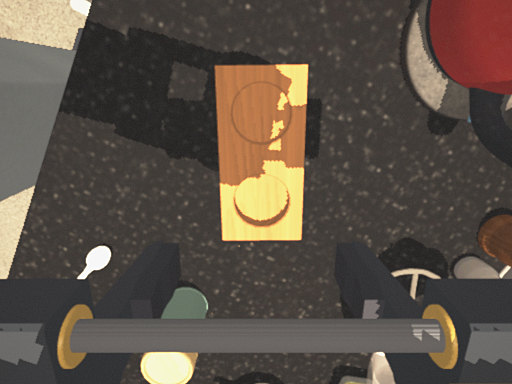

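The wrist view shows the stand with corners at about (216,66), (308,65), (301,240) and (222,240). The well mouths are near (261,112) and (262,200). I fit their rims next.

```bash
cat > wells.py <<'E'
from h import *
from scipy.optimize import least_squares
def wells(f,T,guess,z=.034):
    g=cv2.GaussianBlur(cv2.imread(f),(3,3),0).astype(np.float32).sum(2)/3; K,M=pose("wrist",T); W=np.linalg.inv(M)
    out=[]
    for g0 in guess:
        c=np.array(g0,float)
        for it in range(3):
            pts=[]
            for a in np.radians(np.arange(0,360,4)):
                rr=np.arange(.040,.027,-.0004); P=np.c_[c[0]+rr*np.cos(a),c[1]+rr*np.sin(a),np.full(len(rr),z),np.ones(len(rr))]
                q=P@W.T; u=(K[0,0]*q[:,0]/-q[:,2]+K[0,2]).astype(np.float32); v=(K[1,2]-K[1,1]*q[:,1]/-q[:,2]).astype(np.float32)
                p=cv2.remap(g,u[None],v[None],cv2.INTER_LINEAR)[0]; d=-np.gradient(p)/p.mean()
                k=np.argmax(np.abs(d))
                if np.abs(d[k])>.02: pts.append(P[k,:2])
            pts=np.array(pts); s=least_squares(lambda x:np.hypot(*(pts-x[:2]).T)-x[2],[*c,.033],loss="soft_l1",f_scale=.0007).x; c=s[:2]
        res=np.abs(np.hypot(*(pts-c).T)-s[2]); out.append(c); print(np.round(s,4),len(pts),(res<.001).sum(),"tool d",np.round(T[:2,:2].T@(c-T[:2,3]),4))
    d=out[0]-out[1]; print("sep",np.hypot(*d),"yaw",np.degrees(np.arctan2(d[1],d[0])),"mid",(out[0]+out[1])/2)
E
python3 -c "
from wells import *
wells('pics/w4.png',np.load('T4.npy'),[(.4608,.262),(.506,.173)])"
```

```text
[0.459  0.264  0.0318] 73 25 tool d [0.0536 0.004 ]
[0.5063 0.1735 0.0323] 72 35 tool d [-0.0484  0.0051]
sep 0.10202947994859922 yaw 117.58027065850801 mid [0.48263188 0.21875834]
```

Emit:
drive_tool:
  series: "7.8 -1.5 0.4 0 0 0 0;7.8 -3 0 0 0 0 0;7.8 -2.5 0 0 0 0 0;7.8 -1.1 0 0 0 0 0;7.8 0 0 0 0 0 0"

```text
time_s: 18.6
position: [0.5206, 0.1435, 0.2521]
tcp_rot: [0.523, 0.852, -0.0, -0.0]
force: [-0.7, -0.8, -0.3]
gripper_width: 0.885
gripper_force: 0.0
```

Emit:
drive_tool:
  series: "7.8 0 0 0 0 0 0;7.8 0 0 0 0 0 0"

```text
time_s: 18.8
position: [0.5196, 0.1458, 0.2524]
tcp_rot: [0.522, 0.853, 0.0, -0.0]
force: [-0.8, -0.4, -0.4]
gripper_width: 0.886
gripper_force: 0.0
```

```bash
python3 - <<'E'
from wells import *
T=tcp(); im=optics.get_image("wrist")[:,:,::-1].copy(); cv2.imwrite("pics/w5.png",im); np.save("T5.npy",T)
K,M=pose("wrist",T); print(np.round(T[:3,3],4), "cam",np.round(M[:3,3],4))
H=cv2.cvtColor(im,cv2.COLOR_BGR2HSV).astype(int); h,s,v=H[...,0],H[...,1],H[...,2]
for c in blobs((h>5)&(h<34)&(s>80)&(v>60),3000):
    P=cast(c[:,0],K,M,.034)[:,:2].astype(np.float32); r=cv2.minAreaRect(P); print(cv2.boundingRect(c),np.round(r[0],4),np.round(r[1],4),r[2])
wells("pics/w5.png",T,[(.4593,.264),(.506,.1745)])
E
```

```text
[0.5196 0.1458 0.2524] cam [0.4818 0.2205 0.3993]
(207, 0, 101, 179) [0.4882 0.2085] [0.099  0.1812] 27.35427474975586
[0.4604 0.2622 0.031 ] 74 43 tool d [0.1306 0.0003]
[0.5072 0.1743 0.032 ] 65 27 tool d [0.031  0.0019]
sep 0.09955930657561717 yaw 118.02861102510792 mid [0.48380355 0.21825433]
```

View pics/w5.png

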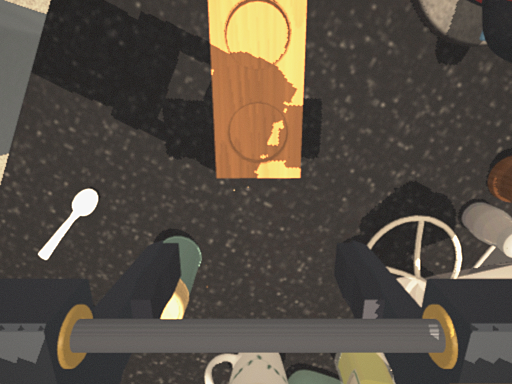

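The wrist view shows both wells, with rims near (258,33) and (259,132). The two views agree on the stand centre (.483,.2185), yaw 117.5°, so the wells are at left (.460,.263) and right (.506,.174). Next I fetch B.

Emit:
drive_tool:
  series: "7.8 -1.2 -1.15 0 0 0 0;7.8 -2.4 -2.3 0 0 0 0;7.8 -2.9 -2.8 0 0 0 0;7.8 -2.9 -2.8 0 0 0 0;7.8 -2.9 -2.8 0 0 0 0"

```text
time_s: 19.35
position: [0.4696, -0.0189, 0.2525]
tcp_rot: [0.522, 0.853, 0.0, 0.0]
force: [1.5, -0.7, -0.5]
gripper_width: 0.889
gripper_force: 0.0
```

Emit:
drive_tool:
  series: "7.8 -2.9 -2.8 0 0 0 0;7.8 -2.9 -2.8 0 0 0 0;7.8 -2.9 -2.8 0 0 0 0;7.8 -2.9 -2.8 0 0 0 0;7.8 -1.5 -1.53 0 0 0 0"

```text
time_s: 19.85
position: [0.4158, -0.1946, 0.2524]
tcp_rot: [0.523, 0.853, -0.0, 0.0]
force: [0.2, 0.2, 0.5]
gripper_width: 0.884
gripper_force: 0.0
```

Emit:
drive_tool:
  series: "7.8 0 0 0 0 0 0;7.8 0 0 0 0 0 0"

```text
time_s: 20.05
position: [0.4166, -0.1922, 0.2524]
tcp_rot: [0.522, 0.853, 0.0, -0.0]
force: [0.0, 0.1, 0.4]
gripper_width: 0.886
gripper_force: 0.0
```

```bash
python3 lids.py pics/w6.png | grep -v "336"; cat >d.py <<'E'
import sys
from h import *
T=tcp(); g=np.array([float(a) for a in sys.argv[1:3]])
print(np.round(T[:3,3],4),"tool dx dy cm",np.round(100*T[:2,:2].T@(g-T[:2,3]),2),"yaw",np.degrees(np.arctan2(T[1,0],T[0,0])), "t",monitor.observe()["time_s"])
E
python3 d.py .4159 -.1921
```

```text
px [257.7 177.4] [63.5 67. ] circ [ 0.4156 -0.1897  0.0315] bbox mid [ 0.4168 -0.1897] [0.0592 0.0621] tool dx dy [0.0027 0.0002]
px [429.9  40.3] [72. 91.] circ [ 0.4845 -0.0291  0.0338] bbox mid [ 0.4854 -0.0289] [0.0635 0.0635] tool dx dy [0.1144 0.1346]
px [ 53.7 117.6] [132. 307.] circ [ 0.2419 -0.2585  0.1404] bbox mid [ 0.2309 -0.2585] [0.1068 0.2802] tool dx dy [ 0.0203 -0.1858]
[ 0.4168 -0.1918  0.2524] tool dx dy cm [ 0.01 -0.1 ] yaw 117.10482517870459 t 20.1
```

Emit:
drive_tool:
  series: "7.8 0.1 0 3 0 0 0;7.8 0 0 4 0 0 0;7.8 0 0 4 0 0 0;7.8 0 0 4 0 0 0;7.8 0 0 3 0 0 0"

```text
time_s: 20.6
position: [0.416, -0.1901, 0.0704]
tcp_rot: [0.521, 0.853, 0.0, -0.001]
force: [0.9, 0.2, -0.3]
gripper_width: 0.88
gripper_force: 0.0
```

Emit:
drive_tool:
  series: "7.8 0 0 1 0 0 0;7.8 0 0 0 0 0 0;7.8 0 0 0 0 0 0;5 0 0 0 0 0 0;5 0 0 0 0 0 0"
  newtons: 25

```text
time_s: 21.1
position: [0.4166, -0.1923, 0.0634]
tcp_rot: [0.522, 0.853, -0.0, 0.001]
force: [-0.2, 0.3, 0.2]
gripper_width: 0.727
gripper_force: 0.0
```

Emit:
drive_tool:
  series: "5 0 0 0 0 0 0;5 0 0 0 0 0 0;5 0 0 -0.5 0 0 0;5 0 0 -2 0 0 0;5 0 0 -3.5 0 0 0"

```text
time_s: 21.6
position: [0.415, -0.1912, 0.1217]
tcp_rot: [0.522, 0.853, 0.0, -0.002]
force: [0.5, -0.7, -1.1]
gripper_width: 0.675
gripper_force: 25.0
```

Emit:
drive_tool:
  series: "5 0 0 -4 0 0 0;5 0 0 -4 0 0 0;5 0 0 -2 0 0 0;5 0 0 0 0 0 0;5 0 0 0 0 0 0"

```text
time_s: 22.1
position: [0.4156, -0.1917, 0.2214]
tcp_rot: [0.522, 0.853, 0.0, -0.001]
force: [-0.4, -0.5, -2.5]
gripper_width: 0.676
gripper_force: 25.0
```

```bash
python3 d.py .4601 .2630
```

```text
[ 0.4156 -0.1917  0.2214] tool dx dy cm [38.48 24.63] yaw 117.04193791573034 t 22.1
```

Emit:
drive_tool:
  series: "5 1.5 1 0 0 0 0;5 2.7 1.7 0 0 0 0;5 3.4 2.2 0 0 0 0;5 3.4 2.2 0 0 0 0;5 3.4 2.2 0 0 0 0"

```text
time_s: 22.6
position: [0.4325, -0.0197, 0.2205]
tcp_rot: [0.522, 0.853, -0.0, -0.002]
force: [0.3, 0.1, -0.6]
gripper_width: 0.674
gripper_force: 25.0
```

Emit:
drive_tool:
  series: "5 3.4 2.2 0 0 0 0;5 3.4 2.2 0 0 0 0;5 3.4 2.2 0 0 0 0;5 3.4 2.2 0 0 0 0;5 3.4 2.2 0 0 0 0"

```text
time_s: 23.1
position: [0.4532, 0.1816, 0.2203]
tcp_rot: [0.522, 0.853, -0.001, -0.001]
force: [0.8, -1.2, -1.3]
gripper_width: 0.67
gripper_force: 25.0
```

Emit:
drive_tool:
  series: "5 3.4 2.2 0 0 0 0;5 2.4 1.4 0 0 0 0;5 1.28 0.73 0 0 0 0;5 0 0 0 0 0 0;5 0 0 0 0 0 0"

```text
time_s: 23.6
position: [0.4603, 0.2618, 0.2215]
tcp_rot: [0.522, 0.853, -0.001, -0.0]
force: [0.8, -0.7, -1.6]
gripper_width: 0.669
gripper_force: 25.0
```

Emit:
drive_tool:
  series: "5 0 0 0 0 0 0;5 0 0 0 0 0 0"

```text
time_s: 23.8
position: [0.4606, 0.2617, 0.2224]
tcp_rot: [0.523, 0.852, -0.0, 0.0]
force: [-0.4, 0.4, -1.0]
gripper_width: 0.676
gripper_force: 25.0
```

```bash
python3 d.py .4601 .2630;  python3 - <<'E'
from wells import *
T=tcp(); im=optics.get_image("wrist")[:,:,::-1].copy(); cv2.imwrite("pics/w7.png",im)
E
```

```text
[0.4606 0.2617 0.2224] tool dx dy cm [0.14 0.01] yaw 116.95986122566596 t 23.8
```

View pics/w7.png

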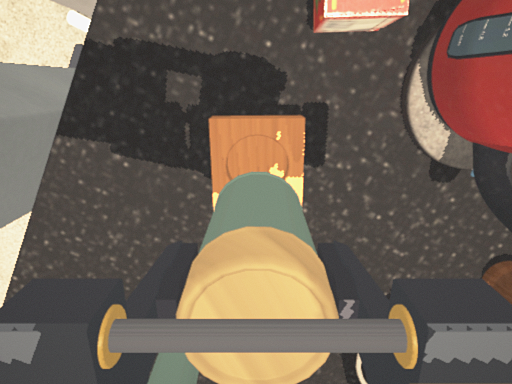

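The wrist view shows tin B held upright, centred at column 258, above the left well whose rim is at about (258,160). I descend to just above the rim.

Emit:
drive_tool:
  series: "5 0.14 0 3 0 0 0;5 0 0 3.5 0 0 0;5 0 0 2.5 0 0 0;5 0 0 1.2 0 0 0;5 0 0 0.5 0 0 0"

```text
time_s: 24.35
position: [0.4598, 0.2636, 0.1148]
tcp_rot: [0.522, 0.853, -0.0, -0.0]
force: [-0.3, -0.5, -1.5]
gripper_width: 0.672
gripper_force: 25.0
```

Emit:
drive_tool:
  series: "5 0 0 0 0 0 0;5 0 0 0 0 0 0;5 0 0 0 0 0 0"

```text
time_s: 24.65
position: [0.4603, 0.2641, 0.1164]
tcp_rot: [0.522, 0.853, 0.001, 0.001]
force: [0.3, 0.3, -1.7]
gripper_width: 0.67
gripper_force: 25.0
```

```bash
python3 d.py .4601 .2630
```

```text
[0.4603 0.2641 0.1164] tool dx dy cm [-0.09 -0.07] yaw 117.04659517820718 t 24.65
```

Emit:
drive_tool:
  series: "5 -0.08 -0.06 0.8 0 0 0;5 0 0 0.6 0 0 0;5 0 0 0.4 0 0 0;5 0 0 0.4 0 0 0;5 0 0 0.3 0 0 0"

```text
time_s: 25.15
position: [0.4596, 0.263, 0.0899]
tcp_rot: [0.522, 0.853, -0.0, -0.0]
force: [0.1, 0.6, -0.6]
gripper_width: 0.672
gripper_force: 25.0
```

Emit:
drive_tool:
  series: "5 0 0 0.2 0 0 0;5 0 0 0 0 0 0"

```text
time_s: 25.35
position: [0.4596, 0.263, 0.0881]
tcp_rot: [0.522, 0.853, -0.0, -0.0]
force: [0.4, 0.3, -1.5]
gripper_width: 0.676
gripper_force: 25.0
```

```bash
python3 d.py .4601 .2630
```

```text
[0.4596 0.263  0.0881] tool dx dy cm [-0.03  0.05] yaw 117.04469515269898 t 25.35
```

The tin's bottom is below the rim with no contact force, so it has entered the well. I continue down slowly.

Emit:
drive_tool:
  series: "5 0 0 0.4 0 0 0;5 0 0 0.3 0 0 0;5 0 0 0.2 0 0 0;5 0 0 0.1 0 0 0;5 0 0 0.1 0 0 0"

```text
time_s: 25.85
position: [0.4597, 0.263, 0.0772]
tcp_rot: [0.522, 0.853, 0.0, 0.0]
force: [0.7, 0.0, -1.1]
gripper_width: 0.676
gripper_force: 25.0
```

Emit:
drive_tool:
  series: "5 0 0 0.05 0 0 0;5 0 0 0 0 0 0;5 0 0 0 0 0 0"

```text
time_s: 26.15
position: [0.4597, 0.2631, 0.0771]
tcp_rot: [0.522, 0.853, 0.0, 0.0]
force: [-2.3, 0.0, 3.7]
gripper_width: 0.668
gripper_force: 25.0
```

Emit:
drive_tool:
  series: "7.8 0 0 0 0 0 0;7.8 0 0 0 0 0 0;7.8 0 0 0 0 0 0;7.8 0 0 0 0 0 0;7.8 0 0 -0.5 0 0 0"

```text
time_s: 26.65
position: [0.4593, 0.2629, 0.0815]
tcp_rot: [0.522, 0.853, -0.0, -0.0]
force: [0.1, 0.3, -0.1]
gripper_width: 0.888
gripper_force: 0.0
```

Emit:
drive_tool:
  series: "7.8 0 0 -1 0 0 0;7.8 0 0 -3 0 0 0;7.8 0 0 -4.5 0 0 0;7.8 0 0 -4.5 0 0 0;7.8 0 0 -3 0 0 0"

```text
time_s: 27.15
position: [0.4599, 0.2632, 0.246]
tcp_rot: [0.522, 0.853, 0.002, 0.001]
force: [0.1, 0.7, 0.2]
gripper_width: 0.878
gripper_force: 0.0
```

Emit:
drive_tool:
  series: "7.8 -1.5 -1 0 0 0 0;7.8 -2.7 -1.7 0 0 0 0;7.8 -3.5 -2.25 0 0 0 0;7.8 -3.5 -2.25 0 0 0 0;7.8 -3.5 -2.25 0 0 0 0"

```text
time_s: 27.65
position: [0.4418, 0.0877, 0.2427]
tcp_rot: [0.522, 0.853, 0.0, 0.001]
force: [0.1, 0.3, -0.0]
gripper_width: 0.885
gripper_force: 0.0
```

Emit:
drive_tool:
  series: "7.8 -3.5 -2.25 0 0 0 0;7.8 -3.5 -2.25 0 0 0 0;7.8 -3.5 -2.25 0 0 0 0;7.8 -3.5 -2.25 0 0 0 0;7.8 -3.5 -2.25 0 0 0 0"

```text
time_s: 28.15
position: [0.4212, -0.1195, 0.2428]
tcp_rot: [0.522, 0.853, 0.0, 0.001]
force: [1.2, 0.6, 0.6]
gripper_width: 0.884
gripper_force: 0.0
```

Emit:
drive_tool:
  series: "7.8 -3.5 -2.25 0 0 0 0;7.8 -3.5 -2.25 0 0 0 0;7.8 -3.5 -2.25 0 0 0 0;7.8 -3.5 -2.25 0 0 0 0;7.8 -3.5 -2.25 0 0 0 0"

```text
time_s: 28.65
position: [0.4005, -0.3266, 0.2428]
tcp_rot: [0.522, 0.853, -0.0, 0.001]
force: [0.4, 0.4, -0.7]
gripper_width: 0.88
gripper_force: 0.0
```

Emit:
drive_tool:
  series: "7.8 -1.9 -1.2 0 0 0 0;7.8 -0.8 -0.5 0 0 0 0;7.8 0 0 0 0 0 0;7.8 0 0 0 0 0 0;7.8 0 0 0 0 0 0"

```text
time_s: 29.15
position: [0.3985, -0.3555, 0.2422]
tcp_rot: [0.522, 0.853, 0.0, 0.0]
force: [0.2, 0.2, 0.1]
gripper_width: 0.885
gripper_force: 0.0
```

```bash
python3 d.py .398 -.357; python3 lids.py pics/w8.png; python3 -c "
from h import *
cv2.imwrite('pics/top8.png',optics.get_image('top')[80:330,120:420,::-1].repeat(2,0).repeat(2,1))"
```

```text
[ 0.3985 -0.3555  0.2422] tool dx dy cm [-0.11 -0.11] yaw 117.12030528931186 t 29.15
px [440.3 336.5] [29.8 62.6] circ [ 0.6432 -0.4164  0.0442] bbox mid [ 0.6426 -0.4165] [0.0704 0.0626] tool dx dy [-0.1657  0.1901]
px [ 74.  336.5] [29.8 62.6] circ [ 0.3055 -0.5892  0.044 ] bbox mid [ 0.3059 -0.5892] [0.0321 0.0877] tool dx dy [-0.1656 -0.1893]
px [255.5 182.2] [66.2 70. ] circ [ 0.3973 -0.355   0.032 ] bbox mid [ 0.3975 -0.3552] [0.0596 0.0625] tool dx dy [ 0.001  -0.0008]
px [ 66.5 105. ] [152.1 340.1] circ [ 0.2502 -0.4055  0.1497] bbox mid [ 0.2232 -0.4054] [0.1133 0.2939] tool dx dy [ 0.0232 -0.1548]
```

View pics/top8.png

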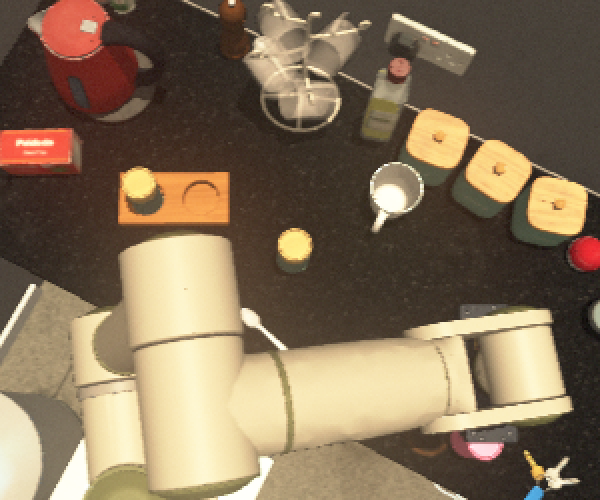

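The top view crop shows B upright in the left well at (141,185), with C at (294,250) and the mug and tea box untouched. Now I pick up A.

Emit:
drive_tool:
  series: "7.8 -0.08 -0.1 3 0 0 0;7.8 0 0 4 0 0 0;7.8 0 0 4 0 0 0;7.8 0 0 4 0 0 0;7.8 0 0 2 0 0 0"

```text
time_s: 29.75
position: [0.397, -0.3562, 0.069]
tcp_rot: [0.522, 0.853, 0.001, -0.002]
force: [0.6, 0.1, 1.1]
gripper_width: 0.885
gripper_force: 0.0
```

Emit:
drive_tool:
  series: "7.8 0 0 0.9 0 0 0;7.8 0 0 0 0 0 0;7.8 0 0 0 0 0 0;5 0 0 0 0 0 0;5 0 0 0 0 0 0"
  newtons: 25

```text
time_s: 30.25
position: [0.398, -0.3582, 0.0638]
tcp_rot: [0.522, 0.853, -0.0, 0.001]
force: [-0.8, 0.1, -0.4]
gripper_width: 0.725
gripper_force: 0.0
```

Emit:
drive_tool:
  series: "5 0 0 0 0 0 0;5 0 0 0 0 0 0;5 0 0 -0.5 0 0 0;5 0 0 -2 0 0 0;5 0 0 -3.5 0 0 0"

```text
time_s: 30.75
position: [0.3968, -0.3568, 0.1218]
tcp_rot: [0.522, 0.853, 0.001, -0.002]
force: [0.4, -0.2, -1.0]
gripper_width: 0.671
gripper_force: 25.0
```

Emit:
drive_tool:
  series: "5 0 0 -4 0 0 0;5 0 0 -4 0 0 0;5 0 0 -2 0 0 0;5 0 0 0 0 0 0;5 0 0 0 0 0 0"

```text
time_s: 31.25
position: [0.3973, -0.3575, 0.2217]
tcp_rot: [0.522, 0.853, 0.0, -0.001]
force: [-0.4, 0.4, -2.5]
gripper_width: 0.677
gripper_force: 25.0
```

```bash
python3 d.py .5063 .1742
```

```text
[ 0.3973 -0.3575  0.2217] tool dx dy cm [42.4  33.88] yaw 117.03990218344393 t 31.25
```

Emit:
drive_tool:
  series: "5 1.3 1.05 0 0 0 0;5 2.4 1.9 0 0 0 0;5 3.2 2.56 0 0 0 0;5 3.2 2.56 0 0 0 0;5 3.2 2.56 0 0 0 0"

```text
time_s: 31.75
position: [0.4313, -0.1883, 0.2214]
tcp_rot: [0.522, 0.853, 0.0, -0.001]
force: [0.0, 0.1, -1.1]
gripper_width: 0.671
gripper_force: 25.0
```

Emit:
drive_tool:
  series: "5 3.2 2.56 0 0 0 0;5 3.2 2.56 0 0 0 0;5 3.2 2.56 0 0 0 0;5 3.2 2.56 0 0 0 0;5 3.2 2.56 0 0 0 0"

```text
time_s: 32.25
position: [0.4721, 0.0123, 0.2215]
tcp_rot: [0.522, 0.853, -0.0, -0.001]
force: [0.1, 0.2, -0.7]
gripper_width: 0.671
gripper_force: 25.0
```

Emit:
drive_tool:
  series: "5 3.2 2.56 0 0 0 0;5 3.2 2.56 0 0 0 0;5 3.2 2.56 0 0 0 0;5 2.3 1.85 0 0 0 0;5 1.2 0.92 0 0 0 0"

```text
time_s: 32.75
position: [0.5055, 0.1764, 0.2213]
tcp_rot: [0.521, 0.854, -0.001, -0.001]
force: [0.4, -0.2, -2.2]
gripper_width: 0.674
gripper_force: 25.0
```

Emit:
drive_tool:
  series: "5 0 0 0 0 0 0;5 0 0 0 0 0 0;5 0 0 0 0 0 0;5 0 0 0 0 0 0"

```text
time_s: 33.15
position: [0.5066, 0.1728, 0.2228]
tcp_rot: [0.523, 0.852, -0.0, 0.0]
force: [0.4, 0.1, -1.4]
gripper_width: 0.674
gripper_force: 25.0
```

```bash
python3 d.py .5063 .1742;python3 lids.py pics/w9.png .129
```

```text
[0.5066 0.1728 0.2228] tool dx dy cm [0.14 0.03] yaw 116.95780777299932 t 33.15
px [257.  366.3] [ 33.7 163.1] circ [0.5827 0.0233 0.0696] bbox mid [0.5824 0.0152] [0.1253 0.0836] tool dx dy [-1.678e-01  1.000e-04]
px [403.3 336.4] [25.6 63.3] circ [0.6999 0.1057 0.0401] bbox mid [0.6989 0.105 ] [0.0594 0.061 ] tool dx dy [-0.1475  0.1418]
px [111.  336.4] [25.8 63. ] circ [ 0.4475 -0.0226  0.0403] bbox mid [ 0.4491 -0.0226] [0.0289 0.0796] tool dx dy [-0.1474 -0.1413]
px [257.1 278.4] [ 99.9 168.6] circ [0.5552 0.0775 0.0773] bbox mid [0.5579 0.0903] [0.1448 0.1259] tool dx dy [-1.07e-01  1.00e-04]
px [261.   49.6] [ 99.3 116.8] circ [0.4612 0.2615 0.0504] bbox mid [0.4612 0.2709] [0.0964 0.0766] tool dx dy [ 0.0996 -0.0002]
px [16.4  6.6] [16.3 34.4] circ [0.3003 0.2175 0.0139] bbox mid [0.2997 0.2175] [0.0222 0.019 ] tool dx dy [ 0.1333 -0.1637]
```

Aligned to 1.4 mm. I correct that and descend to just above the rim.

Emit:
drive_tool:
  series: "5 0.14 0.03 3 0 0 0;5 0 0 3.5 0 0 0;5 0 0 2.5 0 0 0;5 0 0 1.2 0 0 0;5 0 0 0.5 0 0 0"

```text
time_s: 33.7
position: [0.5061, 0.1749, 0.1152]
tcp_rot: [0.522, 0.853, -0.0, -0.0]
force: [-0.3, -0.4, -0.7]
gripper_width: 0.676
gripper_force: 25.0
```

Emit:
drive_tool:
  series: "5 0 0 0 0 0 0;5 0 0 0 0 0 0;5 0 0 0 0 0 0;5 0 0 0 0 0 0"

```text
time_s: 34.1
position: [0.5066, 0.1753, 0.1165]
tcp_rot: [0.522, 0.853, 0.0, 0.001]
force: [-0.5, -0.2, -1.3]
gripper_width: 0.671
gripper_force: 25.0
```

```bash
python3 d.py .5063 .1742
```

```text
[0.5066 0.1753 0.1165] tool dx dy cm [-0.08 -0.07] yaw 117.04411398920408 t 34.1
```

Emit:
drive_tool:
  series: "5 -0.08 -0.06 0.8 0 0 0;5 0 0 0.6 0 0 0;5 0 0 0.4 0 0 0;5 0 0 0.4 0 0 0;5 0 0 0.3 0 0 0"

```text
time_s: 34.6
position: [0.506, 0.1742, 0.0904]
tcp_rot: [0.522, 0.853, -0.0, -0.0]
force: [-0.3, -0.7, -1.5]
gripper_width: 0.671
gripper_force: 25.0
```

Emit:
drive_tool:
  series: "5 0 0 0.2 0 0 0;5 0 0 0 0 0 0"

```text
time_s: 34.8
position: [0.506, 0.1743, 0.0886]
tcp_rot: [0.522, 0.853, -0.0, -0.0]
force: [0.3, 0.3, -1.6]
gripper_width: 0.672
gripper_force: 25.0
```

Emit:
drive_tool:
  series: "5 0 0 0.4 0 0 0;5 0 0 0.3 0 0 0;5 0 0 0.2 0 0 0;5 0 0 0.1 0 0 0;5 0 0 0.1 0 0 0"

```text
time_s: 35.3
position: [0.5061, 0.1743, 0.0777]
tcp_rot: [0.522, 0.853, -0.0, -0.0]
force: [-0.3, 0.1, -1.4]
gripper_width: 0.675
gripper_force: 25.0
```

Emit:
drive_tool:
  series: "5 0 0 0.05 0 0 0;5 0 0 0 0 0 0;5 0 0 0 0 0 0"

```text
time_s: 35.6
position: [0.5061, 0.1743, 0.0776]
tcp_rot: [0.522, 0.853, 0.0, 0.0]
force: [-0.4, 1.1, 3.1]
gripper_width: 0.673
gripper_force: 25.0
```

Emit:
drive_tool:
  series: "7.8 0 0 0 0 0 0;7.8 0 0 0 0 0 0;7.8 0 0 0 0 0 0;7.8 0 0 0 0 0 0;7.8 0 0 -0.5 0 0 0"

```text
time_s: 36.1
position: [0.5058, 0.1742, 0.082]
tcp_rot: [0.522, 0.853, -0.0, -0.0]
force: [-0.7, 0.2, 0.1]
gripper_width: 0.889
gripper_force: 0.0
```

Emit:
drive_tool:
  series: "7.8 0 0 -1 0 0 0;7.8 0 0 -3 0 0 0;7.8 0 0 -4.5 0 0 0;7.8 0 0 -4.5 0 0 0;7.8 0 0 -3 0 0 0"

```text
time_s: 36.6
position: [0.5064, 0.1743, 0.2466]
tcp_rot: [0.522, 0.853, 0.001, 0.002]
force: [0.1, -0.4, -0.4]
gripper_width: 0.886
gripper_force: 0.0
```

Emit:
drive_tool:
  series: "7.8 -1.4 -0.9 0 0 0 0;7.8 -2.8 -1.8 0 0 0 0;7.8 -3.2 -2 0 0 0 0;7.8 -3.2 -2 0 0 0 0;7.8 -3.2 -2 0 0 0 0"

```text
time_s: 37.1
position: [0.491, 0.0104, 0.2433]
tcp_rot: [0.522, 0.853, 0.0, 0.001]
force: [1.0, 0.7, 0.8]
gripper_width: 0.884
gripper_force: 0.0
```

Emit:
drive_tool:
  series: "7.8 -2 -1.3 0 0 0 0;7.8 -1.06 -0.66 0 0 0 0;7.8 0 0 0 0 0 0;7.8 0 0 0 0 0 0;7.8 0 0 0 0 0 0"

```text
time_s: 37.6
position: [0.4879, -0.0233, 0.2424]
tcp_rot: [0.522, 0.853, 0.0, 0.0]
force: [-0.1, -0.4, 0.8]
gripper_width: 0.885
gripper_force: 0.0
```

```bash
python3 d.py .4877 -.0243; python3 lids.py pics/w10.png|grep "px \[2"
```

```text
[ 0.4879 -0.0233  0.2424] tool dx dy cm [-0.08 -0.06] yaw 117.12400034778437 t 37.6
px [253.9 176.8] [56.1 68.5] circ [ 0.4856 -0.0227  0.0314] bbox mid [ 0.4871 -0.0226] [0.0586 0.0623] tool dx dy [ 0.0016 -0.0017]
```

Emit:
drive_tool:
  series: "7.8 -0.05 -0.08 3 0 0 0;7.8 0 0 4 0 0 0;7.8 0 0 4 0 0 0;7.8 0 0 4 0 0 0;7.8 0 0 2 0 0 0"

```text
time_s: 38.15
position: [0.486, -0.024, 0.0694]
tcp_rot: [0.522, 0.853, -0.0, -0.002]
force: [0.9, -0.6, 1.2]
gripper_width: 0.886
gripper_force: 0.0
```

Emit:
drive_tool:
  series: "7.8 0 0 0.9 0 0 0;7.8 0 0 0 0 0 0;7.8 0 0 0 0 0 0;5 0 0 0 0 0 0;5 0 0 0 0 0 0"
  newtons: 35

```text
time_s: 38.65
position: [0.4878, -0.0253, 0.0642]
tcp_rot: [0.522, 0.853, 0.0, 0.001]
force: [-0.6, 0.5, 0.2]
gripper_width: 0.733
gripper_force: 0.0
```

Emit:
drive_tool:
  series: "5 0 0 0 0 0 0;5 0 0 0 0 0 0;5 0 0 -0.5 0 0 0;5 0 0 -1.5 0 0 0;5 0 0 -2.5 0 0 0"

```text
time_s: 39.15
position: [0.4859, -0.0249, 0.1074]
tcp_rot: [0.522, 0.853, -0.001, -0.002]
force: [1.1, -0.2, -4.7]
gripper_width: 0.671
gripper_force: 35.0
```

Emit:
drive_tool:
  series: "5 0 0 -3 0 0 0;5 0 0 -3.5 0 0 0;5 0 0 -3.5 0 0 0;5 0 0 -3.5 0 0 0;5 0 0 -2.5 0 0 0"

```text
time_s: 39.65
position: [0.487, -0.0252, 0.2702]
tcp_rot: [0.522, 0.853, -0.0, 0.0]
force: [0.1, 0.3, -4.6]
gripper_width: 0.674
gripper_force: 35.0
```

Emit:
drive_tool:
  series: "5 0 0 -1.2 0 0 0;5 0 0 -0.5 0 0 0;5 0 0 0 0 0 0;5 0 0 0 0 0 0;5 0 0 0 0 0 0"

```text
time_s: 40.15
position: [0.487, -0.0252, 0.2842]
tcp_rot: [0.522, 0.853, -0.0, -0.001]
force: [-0.6, 0.3, -4.2]
gripper_width: 0.675
gripper_force: 35.0
```

Emit:
drive_tool:
  series: "5 0 0 0 0 0 0;5 0 0 0 0 0 0;5 0 0 0 0 0 0;5 0 0 0 0 0 0;5 0 0 0 0 0 0"

```text
time_s: 40.65
position: [0.4873, -0.0252, 0.2853]
tcp_rot: [0.522, 0.853, 0.0, -0.0]
force: [0.0, 0.3, -4.2]
gripper_width: 0.671
gripper_force: 35.0
```

```bash
python3 -c "
from h import *
a=optics.get_image('top')[100:300,120:420,::-1].repeat(2,0).repeat(2,1); b=optics.get_image('scene')[80:330,180:380,::-1]
b=cv2.resize(b,(320,400)); cv2.imwrite('pics/end.png',cv2.resize(np.hstack([a[:,:480],b]),(800,400)))
s=monitor.observe(); print({k:np.round(v,3) for k,v in s.items()})"
```

```text
{'time_s': np.float64(40.75), 'joint_pos': array([-0.292,  0.199,  1.523, -0.   ,  1.42 , -0.764]), 'dq': array([-0.001,  0.001,  0.   ,  0.001, -0.   , -0.   ]), 'tau': array([-2.0000e-03, -3.7638e+01, -2.7637e+01,  4.2000e-02,  6.2000e-02,
        0.0000e+00]), 'position': array([ 0.487, -0.025,  0.285]), 'tcp_rot': array([ 0.522,  0.853, -0.   , -0.   ]), 'force': array([-0.262,  0.133, -3.926]), 'wrist_torque': array([-0.019, -0.134,  0.03 ]), 'gripper_force': np.float64(35.0), 'gripper_width': np.float64(0.673)}
```

View pics/end.png

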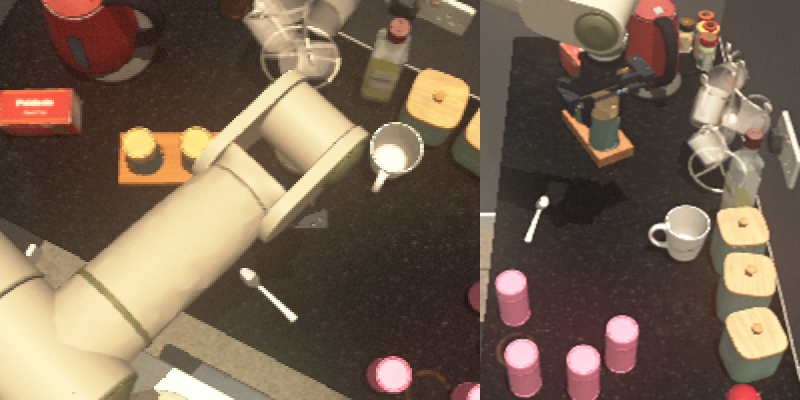

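The combined view shows both light tins upright in the wells (top view, left half, at (141,148) and (196,146)). The heavy tin is held upright in the grip, and the mug, tea box and pink cans are undisturbed.

```bash
python3 -c "
from bench import order
print(order.sign_off())"
```

```text
the job is handed in; nothing more can be done
None
```

The job is handed in: the two light tins (about 0.15 kg each) are upright and fully down in the wells, and the heaviest (tin C in my labelling, about 0.48 kg) is held upright and still about 22 cm above the worktop.

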